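Pack the jam jar and click the gift case shut

TASK

Put the small jam jar upright into the round well of the open gift case, all the way down, and let go of it. Then swing the hinged lid over and press its far edge down past the spring catch until it clicks and stays fully shut. Be gentle: don't force the jar or the lid, and leave the cup, bell and bowl where they stand.

Things in the scene. Friction and masses are not known exactly. Their poses are not given: they have to be found in the camera images.
- case: Base of the gift case: cream plastic slab, 120 x 120 x 28 mm, stuck fast to the counter. Origin: centre of its underside, on the counter. Its +x points from the hinge side to the catch side (roughly away from the robot), z up. The top face (z = 28) has one round well. A black rubber seal, 3.5 mm proud, lies along the +x edge; the steel catch sticks out of the +x side to x = 75 mm, up to z = 43.
- well (a point): Centre of the well's floor, at (20, 0, 12) mm in the case frame. Well: 49 mm across, 16 mm deep, small chamfer at the mouth (z = 28 mm); the jar has 1.5 mm clearance all round.
- jar: Small jar of dark red jam with a brass-coloured screw cap, 46 mm diameter, 48 mm high, about 120 g. Origin: centre of its underside, z up. Seated it stands 32 mm out of the well. Glass: must not be forced against the case or lid with more than 45 N.
- lid (a joint): Hinge of the lid, rad: 0 shut, grows as it opens, 1.57 = upright on the robot's side of the case, limit 1.9. Starts at 1.5 to 1.7. Stiff: it stays where it is left; 1 to 2 N at the far edge swing it. Resting on the catch, not latched, it reads about 0.07; latched about 0.01. It cannot shut over a jar that is not fully down. Pushed with more than 32 N it cracks.
- hinge (a point): Middle of the hinge line of the lid, a cream plastic shell 120 x 120 mm, 40 mm deep (walls 3, roof 4 mm), about 110 g. At (-60, 0, 28.5) mm in the case frame; the line runs along the case's y. Its frame turns with the lid: x towards the far edge, z towards the roof (lid shut: same as the case's axes); the roof's outer face is at z = 40.
- lid_edge (a point): Point on the outside of the lid's roof to press: middle of the far (catch-side) edge, 8 mm in from it, 112 mm along x from the hinge and 40 mm along z. With the lid shut it is 68.5 mm above the counter. Frame turns with the lid as hinge.
- catch (a joint): Spring catch, m: steel hook 18 mm wide, slides outward; 0 at rest, about 0.004 when the lid's lip pushes it out. Pressing the far edge down, from about 8 mm above shut the force rises to 13 to 18 N, gives way at 4 to 5 mm, then the rubber seal resists with 6 to 12 N until the hook snaps back over the lip (click) about 1 mm above the firm stop, met at about 20 N.
- cup: White cup, 76 mm across, 60 mm high; leave alone. Origin: centre of underside.
- bell: Counter bell on a wooden foot, 72 mm across, 49 mm high; leave alone. Origin: centre of underside.
- bowl: Blue ceramic bowl, 100 mm across, 45 mm high; leave alone. Origin: centre of underside.

How it is judged:
By the outcome, as a careful person would: the job done as asked, in the order asked, and still so for the second after the job is handed in, with the robot touching nothing.
It also fails if it takes over 72 s, if anything falls off the work surface, if the arm or the gripper's body presses on something with over 40 N, if the wrist force passes 120 N, or if a joint passes its speed limit or range.

ROBOT

A 6-joint arm with a two-finger parallel gripper is mounted at the origin on the work surface. World frame = base frame: x ahead of the robot, y to its left, z up, the work surface at z = 0. Lengths are in m, angles in degrees, forces in N, time in s.
With the tool pointing down it reaches from about 0.4 to 0.825 m from the base axis. Payload 7 kg.
Tool frame: the origin (TCP) lies at the very end of the fingers, on their centre line; the grasp point (between the pads) lies 19 mm behind it; z points along the fingers, y is the line along which they close (so a half turn about z gives the same grasp; the last joint's range is limited). The gripper opens to 88 mm and grips with 3 to 60 N. Pads are 19 mm wide; open, the fingers measure 130 mm over their backs; the gripper's body (78 mm by 193 mm) begins 47 mm behind the grasp point.
Start: joints at [85.491, 20.546, 0.682, 0, -70.136, -16.507], TCP at [0.242, 0.63, 0.227] pointing down, gripper open.
Joint ranges: [-176.03, 176.03], [-82.01, 121.73], [-58.28, 71.71], [-173.87, 95.51], [-174.79, -0.11], [-173.66, 173.66]. Speed limits (degrees/s): [136.94, 136.94, 172.46, 180, 180, 180].

INTERFACE

Orientations are given as [roll, pitch, yaw] about the fixed x, y, z axes, in that order (R = Rz(yaw) Ry(pitch) Rx(roll)).
In Python, from plant import get_state, capture, close_job, regions_of gives the robot as it stands.
- The arm moves only by the tool jog_arm, never from a script. Its argument "moves" is a list of rows, each a list of 3 entries, a list of its own where there are three numbers: the shift along the tool's x, y, z in cm, then the turn about the tool's z in degrees, then the finger opening in cm, from 0 to 8.76. A call has 1 to 12 rows; each row shifts and turns the commanded pose from where the row before left it, along the tool's axes as they then stand; what a row does not reach is not made up. A row lasts 1/8 s, in which the tool goes at most 62.5 mm and 10.7 degrees, less where a joint would pass 70% of its speed; a pose out of reach is approached as far as the arm can. A call is refused whole if a number of a shift passes 6.25 or a number of a turn 10.7, either way. A call with a gripper value outside its range is refused whole. The fingers move at their own pace and stop on an object; "newtons" is the grip in N (left out, the last holds). Time passes only in rows, so rows that do not move let the fingers close. It gives the time, the measured TCP pose, the force, the opening and the grip force at its end, in the units of the state.
- get_state(): the state, without advancing time (a new reading comes with each control period).
- capture(name): name is "scene" or "top" or "wrist"; returns a dict with "pixels" (420x560x3 uint8, blue, green, red), "mtx" (3x3 intrinsics, pixels), "world_from_camera" (4x4, takes a point from camera to world coordinates); the wrist camera has in their place "hand_eye" (4x4, takes a point from camera to tool coordinates, whose origin is the TCP and whose axes are the flange's). Camera axes: x right, y down, z forward; pixel columns grow to the right and rows downward; lengths in m; the calibration is good to about 2 mm. A picture is of the moment at which its call begins: read the wrist's pose just before it. There is no depth.
- close_job(): hands the job in; it is judged then, once.
Trained networks look in a picture, given as the dict that the camera call returned (one of the last four; its "shot" number tells which), for a name from the list of things; names that differ only in an ending like _2 or _b are one class to them, and where a whole thing is asked for, a point or a joint stands for the part that bears it (a point fixed in the world has none). Each returns a list of dicts, best first, with "confidence" (0 to 1); they miss things now and then, are a little off and sometimes report something else, mostly with a low value. They report only what shows in the picture. A call takes as long as a camera call.
- regions_of(picture, thing): "pixels" (420x560 bool, what is visible of it) and "pixel" ([column, row] in pixels, amid what is visible of it).
The state is a dict: "time_s": time; "joints": joint angles; "qd": joint speeds; "joint_torque": joint torques, N m; "tcp_pos": TCP position; "eef_rot": TCP orientation; "contact_force": force on the tool from outside, world axes, zero at the start; "moment": the same for the moment, N m; "gripper_width": finger opening in m; "gripper_force": force on a finger pad.
Only numpy, scipy, OpenCV 4.12 (cv2) and the standard library are available. Lean on these libraries where they do the work, as an engineer would, in place of code of your own. Each camera call takes 0.05 s, during which the arm holds its last target. There are 200 camera calls.

## Working session

There is one attempt and no reset: what is moved stays moved. The work goes in short steps, Python scripts to look and compute and a tool call to move; the robot and the scene stay as the last step left them, time stands still between calls to the robot, and variables do not carry over. Pictures are saved under pics/ and viewed, at most 10 in all, crops included, and the job is handed in when it is done.

Besides the shell and the picture viewer there is one more tool, called as name([rows], argument=value, ...), one row to a line, values as JSON. jog_arm: Moves the arm, as the interface text tells. Its arguments: {"type":"object","properties":{"moves":{"type":"array"},"newtons":{"type":"number"}},"required":["moves"]}

```bash
ls; mkdir -p pics
python3 - <<'E'
from plant import *
import cv2,numpy as np
s=get_state();print(s)
a=capture("scene");b=capture("top")
cv2.imwrite("pics/a.png",a["pixels"]);cv2.imwrite("pics/b.png",b["pixels"])
for n,c in(("scene",a),("top",b)):
  print(n,c["mtx"].tolist(),c["world_from_camera"].round(4).tolist())
  for t in("jar","case","lid","cup","bell","bowl","catch"):
    for r in regions_of(c,t)[:2]:
      ys,xs=np.nonzero(r["pixels"]);print(t,round(r["confidence"],2),r["pixel"],xs.min(),xs.max(),ys.min(),ys.max())
E
```

```text
pics
{'time_s': 0.0, 'joints': array([ 8.54904137e+01,  2.05933385e+01,  6.33471518e-01, -1.88657976e-02,
       -7.01343367e+01, -1.65089793e+01]), 'qd': array([ 0.08375088,  0.08266165, -0.03607886, -0.09682237,  0.05948806,
        0.05877307]), 'joint_torque': array([-2.32460166e-03, -5.82707226e+01,  2.93048573e+01,  6.99697763e+00,
        6.84289495e-03, -1.66046525e-04]), 'tcp_pos': array([0.2419378 , 0.62963847, 0.22560284]), 'eef_rot': array([ 1.79904640e+02, -9.76817076e-03, -2.10249829e+01]), 'contact_force': array([-0.57765297,  0.00906824,  0.10827481]), 'moment': array([ 0.06493591, -0.0254019 , -0.05003571]), 'gripper_force': 0.0, 'gripper_width': 0.08755218089812795}
scene [[494.60246812188393, 0.0, 284.03969366353186], [0.0, 494.60246812188393, 205.33951810112575], [0.0, 0.0, 1.0]] [[-0.7333, 0.3607, -0.5764, 1.3043], [0.6799, 0.4016, -0.6136, 0.7885], [0.0102, -0.8418, -0.5397, 0.7574], [0.0, 0.0, 0.0, 1.0]]
jar 0.57 [389.5, 255.7] 379 399 243 269
case 0.91 [270.5, 198.7] 225 301 153 237
lid 0.74 [279.4, 181.3] 259 300 154 209
cup 0.65 [235.2, 169.4] 224 248 156 183
bell 0.97 [392.3, 311.4] 377 411 292 321
bowl 0.75 [184.2, 168.5] 167 199 161 184
bowl 0.72 [265.5, 202.5] 226 300 153 236
catch 0.73 [278.8, 181.6] 258 301 153 209
catch 0.49 [232.9, 217.8] 233 238 216 223
top [[458.01485061500006, 0.0, 273.6619384193764], [0.0, 458.01485061500006, 212.63047999215297], [0.0, 0.0, 1.0]] [[0.0239, -0.9806, 0.1945, 0.3489], [-0.9997, -0.0255, -0.0056, 0.0101], [0.0105, -0.1943, -0.9809, 1.1961], [0.0, 0.0, 0.0, 1.0]]
jar 0.51 [164.6, 244.4] 154 173 236 255
case 0.82 [301.8, 216.2] 281 334 179 245
lid 0.93 [307.3, 233.9] 281 334 224 245
cup 0.76 [387.9, 246.3] 374 405 232 260
bell 0.79 [127.4, 202.3] 117 144 190 215
bell 0.67 [310.2, 230.9] 282 334 224 245
bowl 0.96 [423.0, 195.2] 406 443 179 215
```

Run:
```python
import cv2,numpy as np
a=cv2.imread("pics/a.png")[130:340,150:430];b=cv2.imread("pics/b.png")[165:275,100:460]
a=cv2.resize(a,None,fx=2.8,fy=2.8,interpolation=cv2.INTER_CUBIC);b=cv2.resize(b,None,fx=2.2,fy=2.2,interpolation=cv2.INTER_CUBIC)
cv2.imwrite("pics/a2.png",a);cv2.imwrite("pics/b2.png",b)
```

```text
(no output)
```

View pics/a2.png

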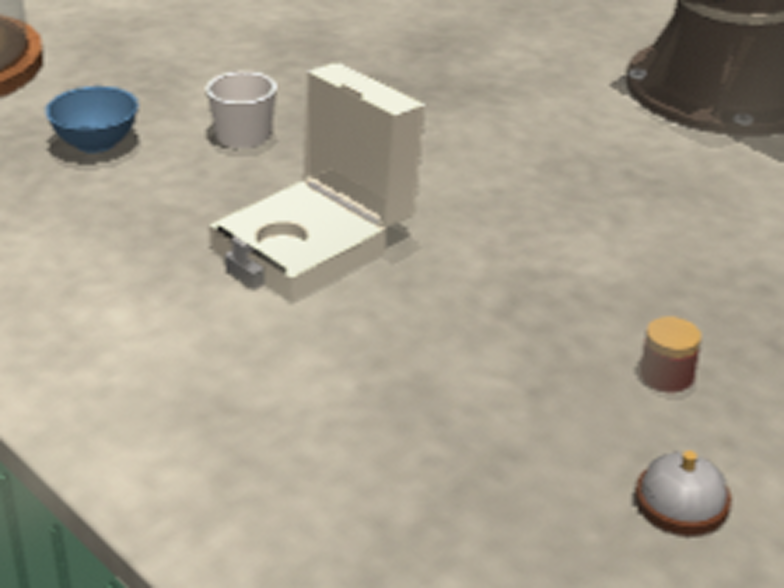

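View pics/b2.png

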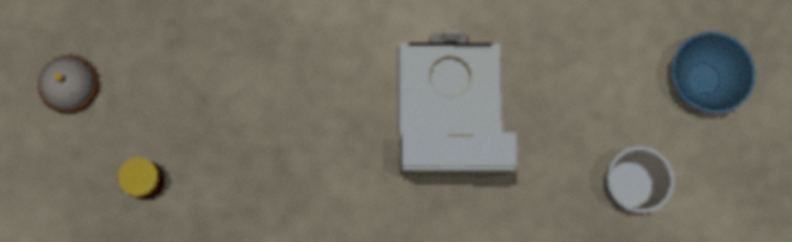

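```bash
cat > h.py <<'E'
from plant import *
import cv2,numpy as np
from scipy.spatial.transform import Rotation as Ro
def wfc(c,s=None):
    if "world_from_camera" in c: return np.array(c["world_from_camera"])
    T=np.eye(4);T[:3,:3]=Ro.from_euler("xyz",s["eef_rot"],degrees=True).as_matrix();T[:3,3]=s["tcp_pos"]
    return T@np.array(c["hand_eye"])
def onz(c,px,z,s=None):
    T=wfc(c,s);d=T[:3,:3]@np.linalg.solve(c["mtx"],[px[0],px[1],1.]);p=T[:3,3]
    return p+d*(z-p[2])/d[2]
def proj(c,P,s=None):
    T=np.linalg.inv(wfc(c,s));q=(T[:3,:3]@np.atleast_2d(P).T+T[:3,3:4]);q=np.array(c["mtx"])@q
    return (q[:2]/q[2]).T
def delta(s,target):
    R=Ro.from_euler("xyz",s["eef_rot"],degrees=True).as_matrix()
    return (R.T@(np.array(target)-s["tcp_pos"])*100).round(2)
E
python3 - <<'E'
from h import *
a=capture("scene");b=capture("top");s=get_state()
def sc(x,y):return (150+x/2.8,130+y/2.8)
def tp(x,y):return (100+x/2.2,165+y/2.2)
np.set_printoptions(precision=4,suppress=True)
print("cap",onz(a,sc(674,333),.048),onz(b,tp(139,177),.048))
print("well",onz(a,sc(282,235),.028),onz(b,tp(450,77),.028))
print("c1",onz(a,sc(212,225),.028),onz(b,tp(500,43),.028))
print("c2",onz(a,sc(292,273),.028),onz(b,tp(400,43),.028))
print("c3",onz(a,sc(384,228),.028))
print("bell",onz(b,tp(68,83),.02),onz(a,sc(684,500),.01),"cup",onz(b,tp(640,180),.06),"bowl",onz(b,tp(712,73),.045))
print(delta(s,[*onz(b,tp(139,177),.048)[:2],.2]))
w=capture("wrist");print(w["hand_eye"].round(4),w["mtx"])
E
```

```text
cap [0.4894 0.2881 0.048 ] [0.4852 0.2791 0.048 ]
well [ 0.62   -0.0688  0.028 ] [ 0.6162 -0.0766  0.028 ]
c1 [ 0.6588 -0.127   0.028 ] [ 0.6596 -0.136   0.028 ]
c2 [ 0.6531 -0.0146  0.028 ] [ 0.6564 -0.0163  0.028 ]
c3 [ 0.5398 -0.0129  0.028 ]
bell [0.5988 0.3779 0.02  ] [0.6079 0.3921 0.01  ] cup [ 0.4947 -0.2914  0.06  ] bowl [ 0.6253 -0.3835  0.045 ]
[35.28 24.04  2.65]
[[ 0.0012 -0.9643 -0.2649  0.0719]
 [ 1.      0.0015 -0.0008  0.0005]
 [ 0.0011 -0.2649  0.9643 -0.1597]
 [ 0.      0.      0.      1.    ]] [[311.9497   0.     278.8702]
 [  0.     311.9497 208.8366]
 [  0.       0.       1.    ]]
```

jog_arm([
  [[0, 0, 0], -10.5, 8.7],
  [[0, 0, 0], -10.5, 8.7],
  [[3, 4.3, 0.5], 0, 8.7],
  [[3, 4.3, 0.5], 0, 8.7],
  [[3, 4.3, 0.5], 0, 8.7],
  [[3, 4.3, 0.5], 0, 8.7],
  [[3, 4.3, 0.5], 0, 8.7],
  [[3, 4.3, 0.5], 0, 8.7],
  [[3, 4.3, 0.5], 0, 8.7],
  [[3, 4.3, 0.5], 0, 8.7],
  [[0, 0, 1], 0, 8.7],
  [[0, 0, 0], 0, 8.7],
])

```text
time_s: 2.45
tcp_pos: [0.4818, 0.2855, 0.1759]
eef_rot: [180.0, 0.1, -0.1]
contact_force: [-0.5, 0.6, 0.1]
gripper_width: 0.0869
gripper_force: 0.0
```

Run:
```python
from h import *
np.set_printoptions(precision=4,suppress=True)
s=get_state();w=capture("wrist");cv2.imwrite("pics/w1.png",w["pixels"]);print(s["tcp_pos"],s["eef_rot"])
for r in regions_of(w,"jar")[:2]:
    m=r["pixels"].astype(np.uint8);hsv=cv2.cvtColor(w["pixels"],cv2.COLOR_BGR2HSV)
    print(r["confidence"],r["pixel"])
    g=((hsv[...,0]>12)&(hsv[...,0]<32)&(hsv[...,1]>120)&(m>0)).astype(np.uint8)
    cs=cv2.findContours(g,0,2)[0];c=max(cs,key=cv2.contourArea);e=cv2.fitEllipse(c);print(e)
    P=onz(w,e[0],.048,s);print(P,delta(s,[P[0],P[1],.02]))
```

```text
[0.4818 0.2855 0.1759] [179.9553   0.0553  -0.0794]
0.61 [281.4, 192.3]
((279.7787780761719, 193.2985076904297), (46.11223220825195, 46.493080139160156), 49.9382209777832)
[0.4896 0.2841 0.048 ] [ 0.8   0.13 15.59]
```

View pics/w1.png

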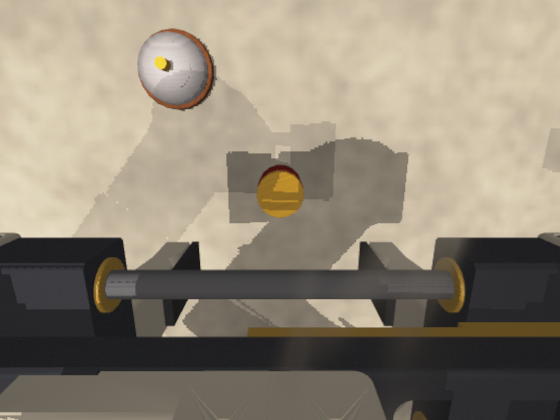

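jog_arm([
  [[0.4, 0.1, 3.5], 0, 8.7],
  [[0.4, 0, 3.5], 0, 8.7],
  [[0, 0, 3.5], 0, 8.7],
  [[0, 0, 2.5], 0, 8.7],
  [[0, 0, 1.5], 0, 8.7],
  [[0, 0, 0.9], 0, 8.7],
  [[0, 0, 0], 0, 8.7],
])

```text
time_s: 3.42
tcp_pos: [0.4899, 0.2853, 0.0226]
eef_rot: [180.0, 0.0, 0.0]
contact_force: [0.2, -0.1, -0.2]
gripper_width: 0.087
gripper_force: 0.0
```

jog_arm([
  [[0, 0, 0], 0, 6],
  [[0, 0, 0], 0, 5],
  [[0, 0, 0], 0, 4],
  [[0, 0, 0], 0, 4],
  [[0, 0, 0], 0, 4],
  [[0, 0, 0], 0, 4],
  [[0, 0, 0], 0, 4],
  [[0, 0, 0], 0, 4],
], newtons=15)

```text
time_s: 4.42
tcp_pos: [0.49, 0.285, 0.0227]
eef_rot: [180.0, -0.0, -0.0]
contact_force: [0.1, -0.6, 2.7]
gripper_width: 0.0455
gripper_force: 15.0
```

jog_arm([
  [[0, 0, -2], 0, 4],
  [[0, 0, -5], 0, 4],
  [[0, 0, -5], 0, 4],
  [[3.2, 4, -1], 0, 4],
  [[3.2, 5, -1], 0, 4],
  [[3.3, 5, 0], 0, 4],
  [[3.3, 5, 0], 0, 4],
  [[0, 4.5, 0], 0, 4],
  [[0, 0, 0], 0, 4],
  [[0, 0, 0], 0, 4],
], newtons=15)

```text
time_s: 5.68
tcp_pos: [0.6197, 0.0498, 0.1622]
eef_rot: [-180.0, 0.0, -0.1]
contact_force: [-0.6, 0.7, -2.0]
gripper_width: 0.0448
gripper_force: 15.0
```

Run:
```python
from h import *
np.set_printoptions(precision=4,suppress=True)
s=get_state();w=capture("wrist");cv2.imwrite("pics/w2.png",w["pixels"]);print(s["tcp_pos"],s["eef_rot"])
import pickle;pickle.dump((s,{k:w[k] for k in("pixels","mtx","hand_eye")}),open("w2.pkl","wb"))
for t in("case","lid"):
  for r in regions_of(w,t)[:1]: print(t,r["confidence"],r["pixel"])
```

```text
[0.6197 0.0498 0.1622] [-179.9965    0.0306   -0.069 ]
case 0.82 [405.9, 193.2]
lid 0.6 [495.1, 404.3]
```

View pics/w2.png

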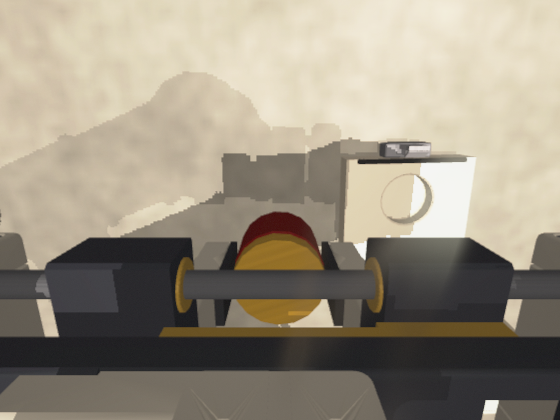

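Run:
```python
from h import *
import pickle
from scipy.optimize import minimize
np.set_printoptions(precision=4,suppress=True)
s,w=pickle.load(open("w2.pkl","rb"))
g=cv2.GaussianBlur(cv2.cvtColor(w["pixels"],cv2.COLOR_BGR2GRAY),(0,0),.8).astype(np.float32)
gm=np.hypot(cv2.Sobel(g,5,1,0),cv2.Sobel(g,5,0,1));gm=np.minimum(gm,60)
t=np.linspace(0,2*np.pi,180)
def pr(c,r):return proj(w,np.c_[c[0]+r*np.cos(t),c[1]+r*np.sin(t),np.full(180,.028)],s)
best=[]
for r in(.0245,.025,.0255,.026):
  for dx in np.arange(-.012,.0121,.0005):
    for dy in np.arange(-.012,.0121,.0005):
      c=(.618+dx,-.073+dy);p=pr(c,r).astype(np.float32)
      best.append((cv2.remap(gm,p[:,:1],p[:,1:],1).mean(),*c,r))
best.sort(reverse=True);print(np.array(best[:6]))
b=best[0]
im=w["pixels"][130:250,325:485].copy();k=5
im=cv2.resize(im,None,fx=k,fy=k,interpolation=cv2.INTER_CUBIC)
for p in pr(b[1:3],b[3])[::6]: cv2.circle(im,tuple(int(v) for v in ((p-[325,130]+.5)*k)),1,(0,0,255),-1)
cv2.imwrite("pics/w2c.png",im)
for q in((344,157),(471,156)):print(onz(w,q,.028,s))
```

```text
[[52.9959  0.6205 -0.0735  0.0255]
 [52.9828  0.6195 -0.075   0.0245]
 [52.7653  0.6205 -0.074   0.026 ]
 [52.72    0.6195 -0.0755  0.0245]
 [52.6423  0.62   -0.074   0.026 ]
 [52.5212  0.6205 -0.074   0.0255]]
[ 0.661  -0.0115  0.028 ]
[ 0.6619 -0.1299  0.028 ]
```

View pics/w2c.png

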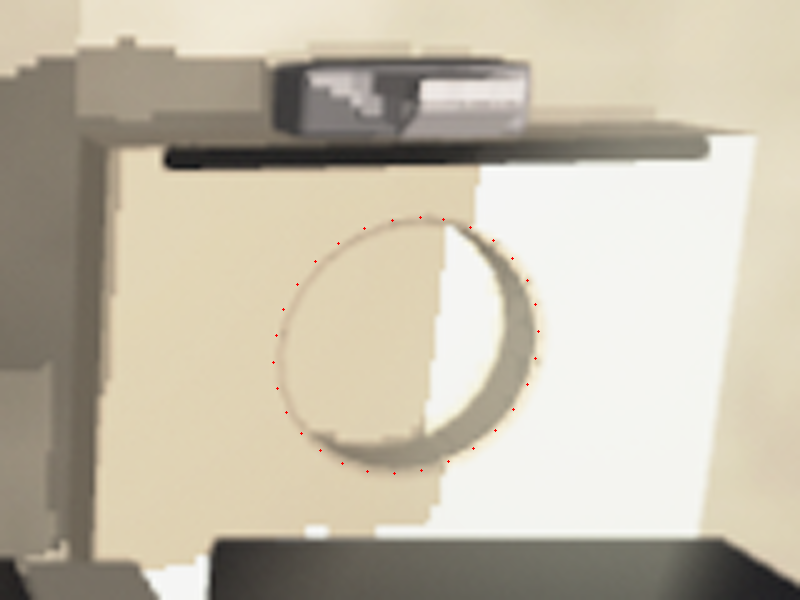

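Run:
```python
from h import *
import pickle
np.set_printoptions(precision=4,suppress=True)
s,w=pickle.load(open("w2.pkl","rb"))
hsv=cv2.cvtColor(w["pixels"],cv2.COLOR_BGR2HSV)
g=((hsv[...,0]>12)&(hsv[...,0]<32)&(hsv[...,1]>120)).astype(np.uint8);g[:,:225]=0;g[:,335:]=0;g[325:]=0
n,l,st,_=cv2.connectedComponentsWithStats(g);i=1+np.argmax(st[1:,4]);print(st[i])
# fit circle rim r=.023 in plane tool z=-.0253: outermost points left/right/top/bottom of hull
c=max(cv2.findContours((l==i).astype(np.uint8),0,2)[0],key=cv2.contourArea)[:,0]
for up in(.0253,.0):
  P=np.array([onz(w,p,s["tcp_pos"][2]+up,s) for p in cv2.convexHull(c)[:,0]])-s["tcp_pos"]
  (cc,r)=cv2.minEnclosingCircle((P[:,:2]*1000).astype(np.float32));print(up,cc,r)
for q in((348.4,158.4),(476,156.8),(343.8,243),(464.8,238)):print(onz(w,q,.028,s))
print(delta(s,[.620,-.0745,.0347]))
```

```text
[ 234  233   91   37 2482]
0.0253 (5.648241996765137, -0.6556863784790039) 21.225866317749023
0.0 (-6.799617767333984, -0.6412496566772461) 25.221214294433594
[ 0.6597 -0.0157  0.028 ]
[ 0.6612 -0.1347  0.028 ]
[ 0.5751 -0.0161  0.028 ]
[ 0.5805 -0.137   0.028 ]
[ 0.05 12.43 12.75]
```

jog_arm([
  [[0, 3.2, 0], 0, 4],
  [[0.1, 3.6, 0], 0, 4],
  [[0, 3.4, 0], 0, 4],
  [[0, 2.2, 2], 0, 4],
  [[0, 0, 3], 0, 4],
  [[0, 0, 3], 0, 4],
  [[0, 0, 2], 0, 4],
  [[0, 0, 0.5], 0, 4],
  [[0, 0, 0], 0, 4],
  [[0, 0, 0], 0, 4],
])

```text
time_s: 7.08
tcp_pos: [0.6217, -0.0737, 0.0587]
eef_rot: [-180.0, -0.1, 0.0]
contact_force: [0.0, 0.6, -1.0]
gripper_width: 0.0454
gripper_force: 15.0
```

Run:
```python
from h import *
s=get_state();print(s["tcp_pos"],s["eef_rot"],s["contact_force"],delta(s,[.6203,-.074,.0347]))
a=capture("scene");cv2.imwrite("pics/s3.png",cv2.resize(a["pixels"][110:250,190:350],None,fx=4,fy=4,interpolation=cv2.INTER_CUBIC))
```

```text
[ 0.62170598 -0.07366152  0.05871819] [-1.79992424e+02 -1.03743150e-01  2.04278644e-02] [ 0.0460633   0.60766966 -1.03962125] [-0.14  0.03  2.4 ]
```

View pics/s3.png

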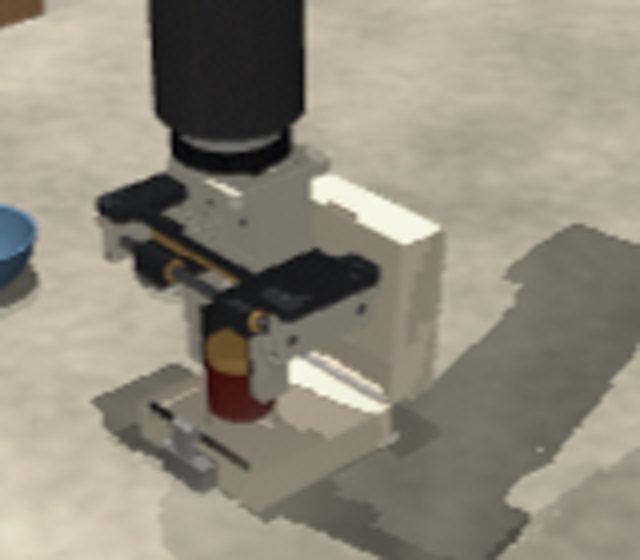

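jog_arm([
  [[-0.1, 0, 0.3], 0, 4],
  [[0, 0, 0.3], 0, 4],
  [[0, 0, 0.2], 0, 4],
  [[0, 0, 0.2], 0, 4],
  [[0, 0, 0.1], 0, 4],
  [[0, 0, 0], 0, 4],
])

```text
time_s: 7.88
tcp_pos: [0.6199, -0.074, 0.0465]
eef_rot: [180.0, 0.0, -0.0]
contact_force: [1.3, -0.1, -1.8]
gripper_width: 0.0453
gripper_force: 15.0
```

jog_arm([
  [[0, 0, 0.2], 0, 4],
  [[0, 0, 0.2], 0, 4],
  [[0, 0, 0.2], 0, 4],
  [[0, 0, 0.2], 0, 4],
  [[0, 0, 0], 0, 4],
])

```text
time_s: 8.5
tcp_pos: [0.6199, -0.074, 0.0384]
eef_rot: [180.0, 0.0, -0.0]
contact_force: [0.6, -0.9, -1.7]
gripper_width: 0.0456
gripper_force: 15.0
```

jog_arm([
  [[0, 0, 0.1], 0, 4],
  [[0, 0, 0.1], 0, 4],
  [[0, 0, 0.1], 0, 4],
  [[0, 0, 0], 0, 4],
])

```text
time_s: 9.0
tcp_pos: [0.6199, -0.074, 0.0355]
eef_rot: [180.0, 0.0, -0.0]
contact_force: [-0.2, -0.3, -1.5]
gripper_width: 0.0456
gripper_force: 15.0
```

jog_arm([
  [[0, 0, 0.05], 0, 4],
  [[0, 0, 0.05], 0, 4],
  [[0, 0, 0], 0, 4],
])

```text
time_s: 9.38
tcp_pos: [0.62, -0.074, 0.0347]
eef_rot: [180.0, -0.0, -0.0]
contact_force: [0.8, 1.5, 0.4]
gripper_width: 0.0455
gripper_force: 15.0
```

jog_arm([
  [[0, 0, 0], 0, 6],
  [[0, 0, 0], 0, 6.5],
  [[0, 0, 0], 0, 6.5],
  [[0, 0, 0], 0, 6.5],
  [[0, 0, -1], 0, 6.5],
  [[0, 0, -3], 0, 6.5],
  [[0, 0, -5], 0, 6.5],
  [[0, 0, -6], 0, 6.5],
  [[0, 0, -2], 0, 6.5],
  [[0, 0, 0], 0, 6.5],
])

```text
time_s: 10.62
tcp_pos: [0.621, -0.074, 0.2078]
eef_rot: [-180.0, -0.3, -0.0]
contact_force: [0.3, -0.0, -0.9]
gripper_width: 0.0649
gripper_force: 0.0
```

Run:
```python
from h import *
np.set_printoptions(precision=4,suppress=True)
s=get_state();w=capture("wrist");a=capture("scene")
im=cv2.resize(a["pixels"][120:250,200:330],(540,540),interpolation=cv2.INTER_CUBIC)
cv2.imwrite("pics/s4.png",im);print(s["tcp_pos"])
hsv=cv2.cvtColor(w["pixels"],cv2.COLOR_BGR2HSV)
g=((hsv[...,0]>12)&(hsv[...,0]<32)&(hsv[...,1]>120)).astype(np.uint8);g[:,:200]=0;g[:,360:]=0;g[265:]=0
c=max(cv2.findContours(g,0,2)[0],key=cv2.contourArea);e=cv2.fitEllipse(cv2.convexHull(c));print(e)
for z in(.060,.064,.068):
  p=proj(w,np.array([[e0+.023*np.cos(t),e1+.023*np.sin(t),z] for e0,e1,_ in[onz(w,e[0],z,s)] for t in np.linspace(0,6.28,60)]),s);print(z,onz(w,e[0],z,s),np.ptp(p,0))
```

```text
[ 0.621  -0.074   0.2078]
((278.9372253417969, 198.66050720214844), (43.398868560791016, 43.954444885253906), 4.886045455932617)
0.06 [ 0.6198 -0.0744  0.06  ] [45.3639 44.2211]
0.064 [ 0.6207 -0.0744  0.064 ] [45.9608 44.8037]
0.068 [ 0.6216 -0.0744  0.068 ] [46.5735 45.4017]
```

View pics/s4.png

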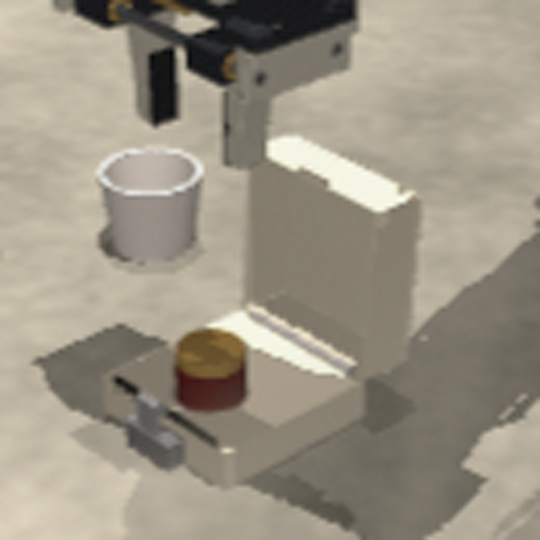

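jog_arm([
  [[-3, 0, 0], 0, 0],
  [[-5, 0, 0], 0, 0],
  [[-5, 0, 0], 0, 0],
  [[-4, 0, 0], 0, 0],
  [[-1, 0, 0], 0, 0],
  [[0, 0, 3], 0, 0],
  [[0, 0, 3.5], 0, 0],
  [[0, 0, 1.5], 0, 0],
  [[0, 0, 0], 0, 0],
])

```text
time_s: 11.85
tcp_pos: [0.4391, -0.0743, 0.1229]
eef_rot: [179.9, 0.2, -0.0]
contact_force: [0.7, 0.1, 0.9]
gripper_width: 0.0006
gripper_force: 0.0
```

Run:
```python
from h import *
a=capture("scene");cv2.imwrite("pics/s5.png",cv2.resize(a["pixels"][100:240,200:360],None,fx=4,fy=4,interpolation=cv2.INTER_CUBIC))
```

```text
(no output)
```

View pics/s5.png

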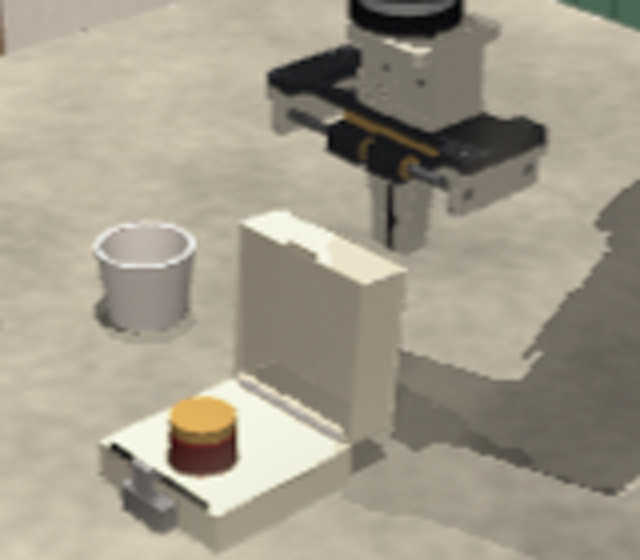

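jog_arm([
  [[1.5, 0, -0.4], 0, 0],
  [[1.5, 0, -0.4], 0, 0],
  [[0.6, 0, -0.1], 0, 0],
  [[0.6, 0, -0.1], 0, 0],
  [[0.6, 0, -0.1], 0, 0],
  [[0.6, 0, -0.1], 0, 0],
  [[0.6, 0, -0.1], 0, 0],
  [[0.5, 0, -0.15], 0, 0],
  [[0.5, 0, -0.15], 0, 0],
  [[0, 0, 0], 0, 0],
])

```text
time_s: 13.15
tcp_pos: [0.5105, -0.074, 0.1407]
eef_rot: [-180.0, -0.0, -0.0]
contact_force: [0.2, -0.7, -0.5]
gripper_width: 0.0006
gripper_force: 0.0
```

jog_arm([
  [[0.5, 0, 0], 0, 0],
  [[0.5, 0, 0], 0, 0],
  [[0.5, 0, 0], 0, 0],
  [[0.5, 0, 0], 0, 0],
  [[0.5, 0, 0], 0, 0],
  [[0.5, 0, 0.05], 0, 0],
  [[0.5, 0, 0.05], 0, 0],
  [[0.5, 0, 0.1], 0, 0],
  [[0.3, 0, 0.05], 0, 0],
])

```text
time_s: 14.28
tcp_pos: [0.5533, -0.074, 0.138]
eef_rot: [180.0, -0.0, -0.0]
contact_force: [-1.7, 1.4, 1.2]
gripper_width: 0.0002
gripper_force: 0.5
```

Run:
```python
from h import *
a=capture("scene");cv2.imwrite("pics/s6.png",cv2.resize(a["pixels"][100:240,200:360],None,fx=4,fy=4,interpolation=cv2.INTER_CUBIC));print(get_state()["contact_force"])
```

```text
[0.35598973 0.13922168 0.58973971]
```

View pics/s6.png

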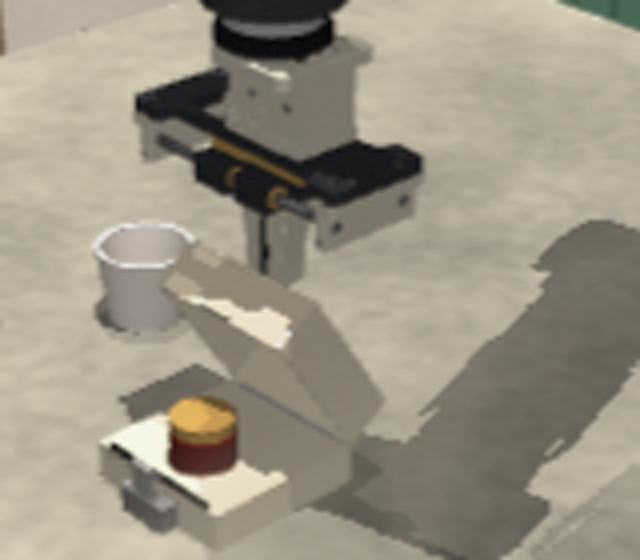

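jog_arm([
  [[0.72, 0, 0.18], 0, 0],
  [[0.72, 0, 0.22], 0, 0],
  [[0.72, 0, 0.26], 0, 0],
  [[0.66, 0, 0.32], 0, 0],
  [[0.65, 0, 0.36], 0, 0],
  [[0.64, 0, 0.4], 0, 0],
  [[0.6, 0, 0.45], 0, 0],
  [[0.57, 0, 0.5], 0, 0],
  [[0.54, 0, 0.52], 0, 0],
])

```text
time_s: 15.45
tcp_pos: [0.6115, -0.074, 0.1056]
eef_rot: [-180.0, -0.0, -0.0]
contact_force: [-0.6, 0.6, -0.4]
gripper_width: 0.0007
gripper_force: 0.2
```

jog_arm([
  [[0.4, 0, 0.45], 0, 0],
  [[0.4, 0, 0.45], 0, 0],
  [[0.4, 0, 0.45], 0, 0],
  [[0.3, 0, 0.45], 0, 0],
  [[0.2, 0, 0.3], 0, 0],
  [[0.2, 0, 0.3], 0, 0],
  [[0, 0, 0], 0, 0],
])

```text
time_s: 16.32
tcp_pos: [0.6301, -0.074, 0.0817]
eef_rot: [180.0, 0.0, -0.0]
contact_force: [-0.5, -0.1, 0.4]
gripper_width: 0.0005
gripper_force: 0.0
```

jog_arm([
  [[0, 0, -0.6], 0, 0],
  [[1, 0, 0], 0, 0],
  [[1.1, 0, 0], 0, 0],
  [[0, 0, 0.4], 0, 0],
  [[0, 0, 0.3], 0, 0],
  [[0, 0, 0.2], 0, 0],
  [[0, 0, 0.2], 0, 0],
  [[0, 0, 0], 0, 0],
])

```text
time_s: 17.32
tcp_pos: [0.6514, -0.0741, 0.0777]
eef_rot: [180.0, -0.1, 0.0]
contact_force: [0.3, -0.1, 4.1]
gripper_width: 0.0007
gripper_force: 2.0
```

jog_arm([
  [[0, 0, 0.1], 0, 0],
  [[0, 0, 0], 0, 0],
])

```text
time_s: 17.58
tcp_pos: [0.6517, -0.0741, 0.0771]
eef_rot: [180.0, -0.1, 0.0]
contact_force: [-0.8, 0.9, 7.3]
gripper_width: 0.0005
gripper_force: 3.7
```

jog_arm([
  [[0, 0, 0.1], 0, 0],
  [[0, 0, 0], 0, 0],
])

```text
time_s: 17.82
tcp_pos: [0.652, -0.0741, 0.0764]
eef_rot: [180.0, -0.1, 0.0]
contact_force: [-1.4, 0.5, 7.4]
gripper_width: 0.0003
gripper_force: 4.2
```

jog_arm([
  [[0, 0, 0.1], 0, 0],
  [[0, 0, 0], 0, 0],
])

```text
time_s: 18.08
tcp_pos: [0.6522, -0.074, 0.0757]
eef_rot: [180.0, -0.2, 0.0]
contact_force: [-0.6, -0.6, 10.2]
gripper_width: 0.0005
gripper_force: 4.8
```

jog_arm([
  [[0, 0, 0.07], 0, 0],
  [[0, 0, 0], 0, 0],
])

```text
time_s: 18.32
tcp_pos: [0.6524, -0.0741, 0.0752]
eef_rot: [180.0, -0.2, 0.0]
contact_force: [-1.4, -0.1, 10.6]
gripper_width: 0.0007
gripper_force: 5.3
```

jog_arm([
  [[0, 0, 0.1], 0, 0],
  [[0, 0, 0], 0, 0],
])

```text
time_s: 18.58
tcp_pos: [0.6527, -0.0741, 0.0747]
eef_rot: [180.0, -0.2, 0.0]
contact_force: [-0.5, 1.3, 13.8]
gripper_width: 0.0003
gripper_force: 6.5
```

jog_arm([
  [[0, 0, 0.1], 0, 0],
  [[0, 0, 0], 0, 0],
])

```text
time_s: 18.82
tcp_pos: [0.6531, -0.074, 0.0734]
eef_rot: [180.0, -0.3, 0.0]
contact_force: [1.6, 0.0, 8.5]
gripper_width: 0.0006
gripper_force: 4.4
```

jog_arm([
  [[0, 0, 0.1], 0, 0],
  [[0, 0, 0], 0, 0],
])

```text
time_s: 19.08
tcp_pos: [0.6536, -0.074, 0.0721]
eef_rot: [180.0, -0.3, 0.0]
contact_force: [2.8, -0.1, 6.3]
gripper_width: 0.0006
gripper_force: 3.1
```

jog_arm([
  [[0, 0, 0.1], 0, 0],
  [[0, 0, 0], 0, 0],
])

```text
time_s: 19.32
tcp_pos: [0.6537, -0.074, 0.0716]
eef_rot: [180.0, -0.3, 0.0]
contact_force: [3.1, 0.0, 10.2]
gripper_width: 0.0003
gripper_force: 4.7
```

jog_arm([
  [[0, 0, 0.1], 0, 0],
  [[0, 0, 0], 0, 0],
])

```text
time_s: 19.58
tcp_pos: [0.6541, -0.074, 0.0708]
eef_rot: [180.0, -0.4, 0.1]
contact_force: [2.2, -0.3, 8.8]
gripper_width: 0.0008
gripper_force: 4.8
```

jog_arm([
  [[0, 0, 0.07], 0, 0],
  [[0, 0, 0], 0, 0],
])

```text
time_s: 19.82
tcp_pos: [0.6543, -0.074, 0.0702]
eef_rot: [180.0, -0.4, 0.1]
contact_force: [2.7, -0.5, 9.4]
gripper_width: 0.0007
gripper_force: 5.0
```

jog_arm([
  [[0, 0, 0.07], 0, 0],
  [[0, 0, 0], 0, 0],
])

```text
time_s: 20.08
tcp_pos: [0.6544, -0.074, 0.0701]
eef_rot: [180.0, -0.4, 0.1]
contact_force: [2.1, 0.8, 13.3]
gripper_width: 0.0004
gripper_force: 6.8
```

jog_arm([
  [[0, 0, 0.06], 0, 0],
  [[0, 0, 0], 0, 0],
])

```text
time_s: 20.32
tcp_pos: [0.6544, -0.074, 0.0699]
eef_rot: [180.0, -0.4, 0.1]
contact_force: [0.2, 0.6, 16.0]
gripper_width: -0.0002
gripper_force: 8.2
```

jog_arm([
  [[0, 0, 0.06], 0, 0],
  [[0, 0, 0], 0, 0],
])

```text
time_s: 20.58
tcp_pos: [0.6545, -0.074, 0.0696]
eef_rot: [180.0, -0.4, 0.1]
contact_force: [0.8, 1.2, 17.4]
gripper_width: 0.0005
gripper_force: 8.9
```

jog_arm([
  [[0, 0, 0.06], 0, 0],
  [[0, 0, 0], 0, 0],
])

```text
time_s: 20.82
tcp_pos: [0.6546, -0.074, 0.0692]
eef_rot: [180.0, -0.5, 0.1]
contact_force: [0.1, 1.7, 18.9]
gripper_width: 0.0004
gripper_force: 9.6
```

jog_arm([
  [[0, 0, 0.05], 0, 0],
  [[0, 0, 0], 0, 0],
])

```text
time_s: 21.08
tcp_pos: [0.6548, -0.074, 0.069]
eef_rot: [180.0, -0.5, 0.1]
contact_force: [-1.3, 1.4, 19.8]
gripper_width: 0.0003
gripper_force: 10.3
```

jog_arm([
  [[0, 0, 0.05], 0, 0],
  [[0, 0, 0], 0, 0],
])

```text
time_s: 21.32
tcp_pos: [0.6548, -0.074, 0.0687]
eef_rot: [180.0, -0.5, 0.1]
contact_force: [-0.1, 1.1, 21.7]
gripper_width: 0.0003
gripper_force: 11.0
```

jog_arm([
  [[0, 0, 0.05], 0, 0],
  [[0, 0, 0], 0, 0],
])

```text
time_s: 21.58
tcp_pos: [0.6549, -0.074, 0.0686]
eef_rot: [180.0, -0.5, 0.1]
contact_force: [-2.3, 0.1, 25.5]
gripper_width: 0.0005
gripper_force: 12.5
```

jog_arm([
  [[0, 0, -0.3], 0, 0],
  [[0, 0, -0.4], 0, 0],
  [[0, 0, -0.3], 0, 0],
  [[0, 0, 0], 0, 0],
])

```text
time_s: 22.08
tcp_pos: [0.6507, -0.0741, 0.0732]
eef_rot: [180.0, 0.0, -0.0]
contact_force: [-0.1, -0.5, 0.5]
gripper_width: 0.0006
gripper_force: 0.0
```

jog_arm([
  [[0, 0, -2], 0, 0],
  [[0, 0, -4], 0, 0],
  [[0, 0, -5], 0, 0],
  [[-5, 0, 0], 0, 0],
  [[-5, 0, 0], 0, 0],
  [[0, 0, 0], 0, 0],
  [[0, 0, 0], 0, 0],
])

```text
time_s: 22.95
tcp_pos: [0.5513, -0.074, 0.1838]
eef_rot: [180.0, -0.0, -0.0]
contact_force: [-0.7, -1.0, 1.0]
gripper_width: 0.0006
gripper_force: 0.0
```

Run:
```python
from h import *
s=get_state();print(s["tcp_pos"],s["contact_force"])
a=capture("scene");w=capture("wrist")
A=cv2.resize(a["pixels"][155:245,215:315],(400,360),interpolation=cv2.INTER_CUBIC)
W=cv2.resize(w["pixels"][:260,150:410],(360,360),interpolation=cv2.INTER_CUBIC)
cv2.imwrite("pics/s7.png",np.hstack([A,W]))
```

```text
[ 0.55128841 -0.07397808  0.18376218] [-0.74276811 -1.00571845  1.04817703]
```

View pics/s7.png

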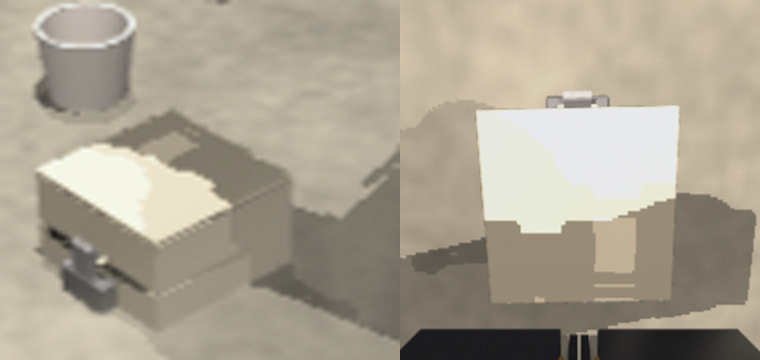

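jog_arm([
  [[5, 0, 0], 0, 0],
  [[4.9, 0, 0], 0, 0],
  [[0, 0, 4], 0, 0],
  [[0, 0, 4], 0, 0],
  [[0, 0, 2], 0, 0],
  [[0, 0, 1.1], 0, 0],
  [[0, 0, 0], 0, 0],
  [[0, 0, 0], 0, 0],
])

```text
time_s: 24.05
tcp_pos: [0.6508, -0.074, 0.0731]
eef_rot: [-180.0, -0.1, -0.0]
contact_force: [-0.4, -0.5, 0.2]
gripper_width: 0.0006
gripper_force: 0.0
```

jog_arm([
  [[0, 0, 0.1], 0, 0],
  [[0, 0, 0.1], 0, 0],
  [[0, 0, 0], 0, 0],
])

```text
time_s: 24.42
tcp_pos: [0.6501, -0.074, 0.0707]
eef_rot: [-180.0, -0.0, -0.0]
contact_force: [-0.4, 1.2, -0.1]
gripper_width: 0.0005
gripper_force: 0.0
```

jog_arm([
  [[0, 0, 0.1], 0, 0],
  [[0, 0, 0], 0, 0],
])

```text
time_s: 24.68
tcp_pos: [0.6503, -0.074, 0.0703]
eef_rot: [180.0, -0.0, -0.0]
contact_force: [-3.1, 0.8, 6.0]
gripper_width: 0.0005
gripper_force: 2.5
```

jog_arm([
  [[0, 0, 0.1], 0, 0],
  [[0, 0, 0], 0, 0],
])

```text
time_s: 24.92
tcp_pos: [0.6503, -0.074, 0.0701]
eef_rot: [180.0, -0.1, 0.0]
contact_force: [-3.3, 1.2, 10.5]
gripper_width: 0.0006
gripper_force: 5.2
```

jog_arm([
  [[0, 0, -0.5], 0, 0],
  [[0, 0, -2], 0, 0],
  [[0, 0, -4], 0, 0],
  [[0, 0, -5], 0, 0],
  [[0, 0, 0], 0, 0],
  [[0, 0, 0], 0, 0],
])

```text
time_s: 25.68
tcp_pos: [0.6498, -0.074, 0.1834]
eef_rot: [-180.0, -0.0, -0.0]
contact_force: [-0.9, -0.5, -0.6]
gripper_width: 0.0007
gripper_force: 0.0
```

```bash
python3 -c "
from plant import *
print(get_state()['tcp_pos']);print(close_job())"
```

```text
[ 0.64979605 -0.07395019  0.18343062]
the job is handed in; nothing more can be done
None
```

The jar is down in the well and released, and the lid is shut with the arm clear; a touch check found its edge about 1–2 mm above fully shut, so I take it as latched, and the job was handed in at about 26 s with no verdict returned.

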